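# Gauge a camera lens cell, then hold it up in the tongs

## Task

Check the height of the lens cell on the gauge: press the red knob down until the gauge's foot rests on the lens cell, keep it there for a moment, and let it spring back up. Then take the lens cell off the gauge with the sprung tongs, without the gripper itself touching it, and finish while still holding it in the tongs, upright and at least 15 cm above the desk. Leave the spare lens, the orange card case and the hub where they are.

Things in the scene. Friction and masses are not known exactly. Their poses are not given: they have to be found in the camera images.
- gauge: Height gauge fixed to the desk. Origin on the desk under the centre of its anvil, a steel post 26 mm across, top 35 mm up. x points from its open front to the column behind (30 mm wide, x 77 to 103 mm, 210 mm tall). Base plate 12 mm thick, x -30 to 120 mm, 100 mm wide. An arm 28 mm wide at heights 143 to 173 mm reaches from the column to x = -18 mm and carries the plunger. Front and sides open.
- plunger (a joint): Downward travel of the gauge's sprung plunger in m: 0 = up (the spring returns it), its foot, a 22 mm disc, then 25 mm above the lens cell; about 0.025 = foot on the lens cell; end stop 0.035. The spring needs about 1 N to start and 4 N at 0.025.
- knob_top (a point): Centre of the top face of the red press knob, 34 mm across and 14 mm thick, directly above the anvil's axis, 225 mm above the desk when up.
- lens_center (a point): Centre of the lens cell that stands on the anvil: black cylinder with a brass upper rim and a dark glass top, 28 mm in diameter, 28 mm high, about 45 g, loose, within 2 mm of the anvil's axis. Its z axis is up; its centre is 49 mm above the desk at the start.
- tongs_grip (a point): Where to grip the tongs: centre between the two green handle plates (70 mm along the tongs, 22 mm high). x points to the tips, y across (squeeze direction), z up. 33 mm above the desk at rest. Width over the plates here 49 mm open, 32 mm on the lens cell. Tongs 250 mm long, 75 g; pivot 100 mm behind this point.
- tongs_tip (a point): Centre between the two black tips, 115 mm ahead (+x) of the grip point, same height and axes. The tips are 16 mm high, shallow Vs 27 mm long that settle on a 28 mm round centred here; open, they stand 58 mm apart at their narrowest and 80 mm over all.
- tong_left (a joint): Closing angle of each arm of the tongs in rad: 0 = open as the springs hold it, 0.085 = tips on the lens cell, 0.12 = end stop, tips nearly together. Squeezed at the grip point, about 5 N starts to close them (less holds them open), 7.5 N brings the tips onto the lens cell, more pinches it (15 to 30 N is good).
- rest: Grey rest that carries the tongs, fixed; origin on the desk under the tongs' tips, x along the tongs to the tips. Two cross bars, 16 mm thick, 75 mm wide, tops 22 mm up, at x = -40 and -190 mm; between them a plate 5 mm thick, 75 mm wide.
- spare_center (a point): Centre of the spare lens, a silver and blue cylinder 24 mm across, 18 mm high, standing on the desk between gauge and tongs; leave it alone.
- card_center (a point): Centre of the orange card case, 50 x 70 x 17 mm, on the desk; leave it alone.
- hub_center (a point): Centre of a small aluminium hub, 90 x 30 x 12 mm, on the desk at the left; leave it alone.

How it is judged:
By the outcome, as a careful person would: the job done as asked, in the order asked, and still so for the second after the job is handed in, while the arm keeps its last pose, push and grip.
It also fails if it takes over 61 s, if anything falls off the work surface, if the arm or the gripper's body presses on something with over 40 N, if the wrist force passes 120 N, or if a joint passes its speed limit or range.

## Robot

A 7-joint arm with a two-finger parallel gripper is mounted at the origin on the work surface. World frame = base frame: x ahead of the robot, y to its left, z up, the work surface at z = 0. Lengths are in mm, angles in rad, forces in N, time in s.
With the tool pointing down it reaches from about 400 to 850 mm from the base axis. Payload 10.4 kg.
Tool frame: the origin (TCP) lies between the finger pads; the fingertips stand 25 mm ahead of it and the grasp point (between the pads) lies 6 mm ahead of it (arm.tip_extent is the distance from the TCP to the fingertips, in mm); z points along the fingers, y is the line along which they close (so a half turn about z gives the same grasp; the last joint's range is limited). The gripper opens to 87 mm and grips with 3 to 60 N. Pads are 19 mm wide; open, the fingers measure 117 mm over their backs; the gripper's body (75 mm by 190 mm) begins 51 mm behind the grasp point.
Start: joints at [1.31, 0.332, -0.065, 1.46, 0.022, 1.35, -0.088], TCP at [147.248, -607.427, 247.576] pointing down, gripper open.
Joint ranges: [-2.6, 2.6], [-0.5, 2.12], [-1.47, 1.34], [0.16, 2.42], [-1.27, 4.41], [0.06, 2.06], [-2.6, 2.6]. Speed limits (rad/s): [2.22, 2.22, 2.79, 2.79, 3.14, 3.14, 3.14].

## Interface

Orientations are given as [roll, pitch, yaw] about the fixed x, y, z axes, in that order (R = Rz(yaw) Ry(pitch) Rx(roll)).
In Python, from plant import arm gives the robot as it stands.
- The arm moves only by the tool servo_tool, never from a script. Its argument "commands" is a list of rows, each an object of numbers: "x", "y", "z": the shift along the tool's x, y, z in cm; "spin": the turn about the tool's z in degrees. In form: [{"x": .., "y": .., "z": .., "spin": ..}, ...]. A call has exactly 5 rows; each row is the pose to reach, as a shift and turn from the pose commanded when the call began, along the tool's axes at that moment; what a row does not reach only later rows make up. A row lasts 1/8 s, in which the tool goes at most 62.5 mm and 10.7 degrees, less where a joint would pass 70% of its speed; a pose out of reach is approached as far as the arm can. A call with a gripper value outside its range is refused whole. "hand" is the opening, from 0 (shut) to 1 (fully open), set as the call begins (left out, the last holds). The fingers move at their own pace and stop on an object; "grip_force" is the grip in N (left out, the last holds). Time passes only in rows, so rows that repeat a pose let the fingers close, or fill a call up. It gives the time, the measured TCP pose, the force, the opening and the grip force at its end, in the units of the state.
- arm.observe(): the state, without advancing time (a new reading comes with each control period).
- arm.get_image(name): name is "scene" or "top" or "wrist"; returns the picture (420x560x3 uint8, red, green, blue); there is no depth.
- arm.get_calibration(name): a dict with "camera_matrix" (3x3 intrinsics, pixels), "world_from_camera" (4x4, takes a point from camera to world coordinates). Camera axes: x right, y down, z forward; pixel columns grow to the right and rows downward; lengths in mm; the calibration is good to about 2 mm. A picture is of the moment at which its call begins: read the wrist's pose just before it. get_calibration takes no time and is no camera call; for the wrist camera it gives the pose at the moment of the call.
- arm.hand_in(): hands the job in; it is judged then, once.
The state is a dict: "clock": time; "joints": joint angles; "joint_velocities": joint speeds; "effort": joint torques, N m; "eef_pos": TCP position; "ee_rot": TCP orientation; "ft_force": force on the tool from outside, world axes, zero at the start; "ft_torque": the same for the moment, N m; "finger_gap": finger opening in mm; "finger_force": force on a finger pad.
Only numpy, scipy, OpenCV 4.12 (cv2) and the standard library are available. Lean on these libraries where they do the work, as an engineer would, in place of code of your own. Each camera call takes 0.05 s, during which the arm holds its last target. There are 200 camera calls.

## Working session

There is one attempt and no reset: what is moved stays moved. The work goes in short steps, Python scripts to look and compute and a tool call to move; the robot and the scene stay as the last step left them, time stands still between calls to the robot, and variables do not carry over. Pictures are saved under pics/ and viewed, at most 10 in all, crops included, and the job is handed in when it is done.

Besides the shell and the picture viewer there is one more tool, called after "Request:" as a command line: name --argument value ..., lists and objects as JSON in quotes. servo_tool: Moves the arm, as the interface text tells. Its arguments: {"type":"object","properties":{"commands":{"type":"array"},"hand":{"type":"number"},"grip_force":{"type":"number"}},"required":["commands"]}

```bash
mkdir -p pics; ls
python3 - <<'E'
from plant import arm
import cv2
s=arm.observe(); print(s)
for n in ("scene","top"):
    cv2.imwrite(f"pics/{n}0.png",cv2.cvtColor(arm.get_image(n),cv2.COLOR_RGB2BGR))
    c=arm.get_calibration(n); print(n,c)
E
```

```text
pics
{'clock': 0.0, 'joints': array([ 1.31037216,  0.33284373, -0.06472589,  1.46092744,  0.02160592,
        1.34989672, -0.08848422]), 'joint_velocities': array([ 0.00124036, -0.00018165, -0.00093603,  0.00052662, -0.00040657,
        0.00115594,  0.00089376]), 'effort': array([-7.48496177e-06, -6.23255253e+01,  2.46995600e-02, -3.89900386e+01,
       -6.13766955e-02,  4.00771899e-02,  1.29572954e-04]), 'eef_pos': array([ 147.17067189, -607.06970928,  246.77818092]), 'ee_rot': array([-3.14021471e+00,  6.14679393e-05,  2.37886464e-01]), 'ft_force': array([ 0.26908021,  0.46957813, -0.1948668 ]), 'ft_torque': array([ 0.01586658, -0.0079839 ,  0.0111579 ]), 'finger_force': 0.0, 'finger_gap': 87.15824442327556}
scene {'camera_matrix': array([[391.70316396,   0.        , 280.59856307],
       [  0.        , 391.70316396, 211.10028191],
       [  0.        ,   0.        ,   1.        ]]), 'world_from_camera': array([[-2.32388130e-01,  5.21303242e-01, -8.21120385e-01,
         1.30734433e+03],
       [ 9.72597453e-01,  1.18416641e-01, -2.00079218e-01,
         3.10130164e+02],
       [-7.06762768e-03, -8.45115631e-01, -5.34536827e-01,
         6.58424694e+02],
       [ 0.00000000e+00,  0.00000000e+00,  0.00000000e+00,
         1.00000000e+00]])}
top {'camera_matrix': array([[396.34839826,   0.        , 280.66896992],
       [  0.        , 396.34839826, 208.51815772],
       [  0.        ,   0.        ,   1.        ]]), 'world_from_camera': array([[ 1.43572709e-02, -9.94237727e-01,  1.06231870e-01,
         4.48224866e+02],
       [-9.99855682e-01, -1.33104244e-02,  1.05568388e-02,
         1.00118326e+02],
       [-9.08201615e-03, -1.06368106e-01, -9.94285343e-01,
         1.15790776e+03],
       [ 0.00000000e+00,  0.00000000e+00,  0.00000000e+00,
         1.00000000e+00]])}
```

View pics/scene0.png

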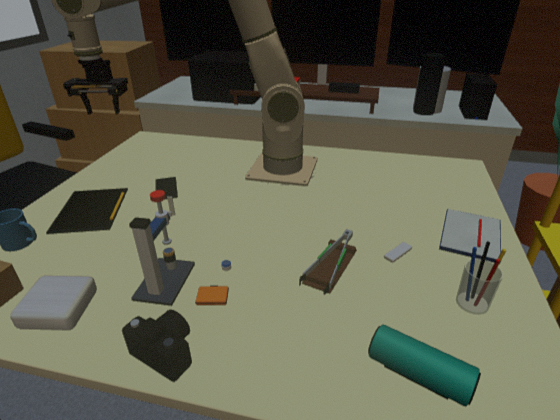

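View pics/top0.png

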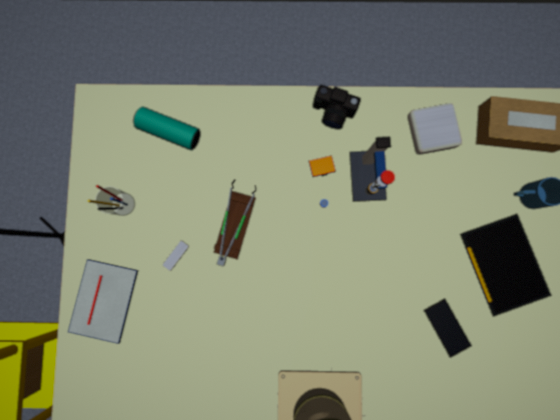

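The scene view shows the red knob at (158,196), the tongs' pivot at (348,236) and tips near (303,283)/(328,288). The top view shows the knob at (387,178), tongs' pivot at (221,261), tips at (233,183)/(254,188), spare at (324,203).

```bash
cat > h.py <<'E'
from plant import arm
import cv2, numpy as np
def save(n,img,crop=None,k=1):
    if crop: img=img[crop[1]:crop[3],crop[0]:crop[2]]
    cv2.imwrite(f"pics/{n}.png",cv2.cvtColor(cv2.resize(img,None,fx=k,fy=k,interpolation=cv2.INTER_CUBIC),cv2.COLOR_RGB2BGR))
def onz(c,uv,z):
    K,T=c["camera_matrix"],c["world_from_camera"]
    d=T[:3,:3]@np.linalg.solve(K,[*uv,1]); o=T[:3,3]
    return (o+d*(z-o[2])/d[2])
def proj(c,p):
    K,T=c["camera_matrix"],c["world_from_camera"]
    q=K@(T[:3,:3].T@(np.asarray(p,float)-T[:3,3])); return q[:2]/q[2]
def blobs(img,lo,hi,box,amin=6):
    hsv=cv2.cvtColor(img,cv2.COLOR_RGB2HSV); m=cv2.inRange(hsv,np.array(lo),np.array(hi))
    k=np.zeros_like(m); k[box[1]:box[3],box[0]:box[2]]=1; m*=k
    n,l,s,ce=cv2.connectedComponentsWithStats(m)
    return [(s[i][4],ce[i].round(1),s[i][:4]) for i in range(1,n) if s[i][4]>=amin]
E
python3 - <<'E'
from h import *
t=arm.get_image("top"); s=arm.get_image("scene"); ct=arm.get_calibration("top"); cs=arm.get_calibration("scene")
save("top1",t,(200,130,420,280),3.6)
for c,im,box in((ct,t,(340,130,420,220)),(cs,s,(130,170,200,230))):
    for b in blobs(im,(0,150,90),(6,255,255),box): print("red",b, onz(c,b[1],220))
for b in blobs(t,(45,80,40),(85,255,255),(200,170,270,280)): print("green",b, onz(ct,b[1],33))
for uv in((221,261),(233,183),(254,188)): print(uv,onz(ct,uv,33))
E
```

```text
red (np.int32(129), array([387.5, 177. ]), array([382, 171,  12,  13], dtype=int32)) [ 627.74898469 -144.62271579  220.        ]
red (np.int32(92), array([157.1, 193.6]), array([150, 190,  15,   8], dtype=int32)) [ 623.71858312 -143.77770442  220.        ]
green (np.int32(72), array([224. , 222.2]), array([221, 211,   7,  24], dtype=int32)) [527.07244234 272.86763017  33.        ]
green (np.int32(83), array([239.8, 226.2]), array([235, 215,  11,  24], dtype=int32)) [516.29524211 227.54539819  33.        ]
(221, 261) [417.41568109 278.09167223  33.        ]
(233, 183) [640.41566703 250.28187907  33.        ]
(254, 188) [626.64899815 189.50697434  33.        ]
```

View pics/top1.png

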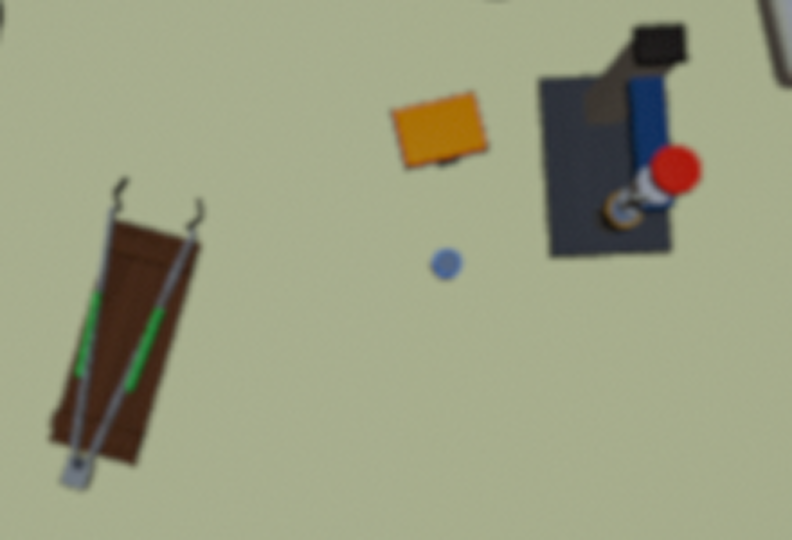

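Crop shows knob (675,170), lens on anvil (625,208), spare (446,264), tongs tips (118,193)/(196,215), pivot (77,471). Knob at about (626,-144); gauge opens towards the robot. Heading to the knob.

Request:
servo_tool --commands '[{"x": 3, "y": -1.8, "z": -4, "spin": 0}, {"x": 8, "y": -4.7, "z": -5, "spin": 2}, {"x": 13, "y": -7.6, "z": -6, "spin": 4}, {"x": 18, "y": -10.5, "z": -6, "spin": 8}, {"x": 23, "y": -13.5, "z": -6, "spin": 11}]' --hand 0 --grip_force 20

```text
clock: 0.82
eef_pos: [340.1, -420.6, 307.7]
ee_rot: [3.141, -0.0, 0.044]
ft_force: [0.9, -0.4, 0.4]
finger_gap: 44.8
finger_force: 0.0
```

```bash
cat >> h.py <<'E'
def to(x,y,z,yaw=None):
    s=arm.observe(); p=s["eef_pos"]; w=s["ee_rot"][2]; d=np.array([x,y,z])-p
    print("t",round(s["clock"],2),"pos",p.round(1),"yaw",round(np.degrees(w),1),"rp",s["ee_rot"][:2].round(3),"F",s["ft_force"].round(1),"gap",round(s["finger_gap"],1),"ff",round(s["finger_force"],1))
    print("shift cm", (np.array([d[0]*np.cos(w)+d[1]*np.sin(w), d[0]*np.sin(w)-d[1]*np.cos(w), -d[2]])/10).round(2), "spin", None if yaw is None else round(np.degrees(w)-yaw,1))
E
python3 - <<'E'
from h import *
to(626,-144,290,2.5)
E
```

```text
t 0.82 pos [ 340.1 -420.6  307.7] yaw 2.5 rp [ 3.141 -0.   ] F [ 0.9 -0.4  0.4] gap 44.8 ff 0.0
shift cm [ 29.77 -26.38   1.77] spin 0.0
```

Request:
servo_tool --commands '[{"x": 4, "y": -3.5, "z": 0}, {"x": 8, "y": -7, "z": 0}, {"x": 12, "y": -10.6, "z": 0}, {"x": 16, "y": -14, "z": 0}, {"x": 19, "y": -17, "z": 0}]'

```text
$.commands[0]: bad value
```

Run:
```python
from h import *
to(626,-144,290,2.5)
c=arm.get_calibration("wrist"); im=arm.get_image("wrist"); save("w1",im)
print(c["world_from_camera"].round(3).tolist(), proj(c,(626,-144,225)), proj(c,(626,-144,63)))
for b in blobs(im,(0,150,60),(6,255,255),(0,0,560,420),30): print(b,onz(c,b[1],225))
```

```text
t 0.82 pos [ 340.1 -420.6  307.7] yaw 2.5 rp [ 3.141 -0.   ] F [ 0.9 -0.4  0.4] gap 44.8 ff 0.0
shift cm [ 29.77 -26.38   1.77] spin 0.0
[[0.043, -0.952, -0.303, 423.132], [-0.999, -0.041, -0.013, -416.215], [-0.0, 0.303, -0.953, 443.535], [0.0, 0.0, 0.0, 1.0]] [-387.88464275 -476.20153372] [ -41.54721065 -180.4274567 ]
```

View pics/w1.png

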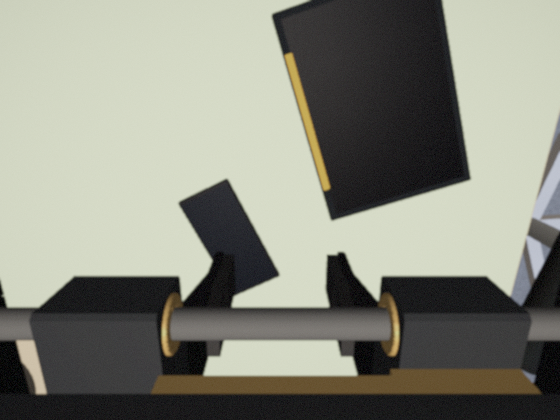

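The move was refused (every key is needed); the wrist view shows only the fingers (at 220,290 and 345,290) and the notebook. It looks ahead of the tool, so I'll stop short in x.

Request:
servo_tool --commands '[{"x": 4, "y": -4.5, "z": 0, "spin": 0}, {"x": 8, "y": -9, "z": 0, "spin": 0}, {"x": 11, "y": -13.5, "z": 0, "spin": 0}, {"x": 14, "y": -18, "z": 0, "spin": 0}, {"x": 17, "y": -22.5, "z": 0, "spin": 0}]'

```text
clock: 1.5
eef_pos: [499.0, -188.2, 307.6]
ee_rot: [3.141, -0.0, 0.046]
ft_force: [1.2, -0.6, 0.1]
finger_gap: 0.8
finger_force: 0.0
```

Request:
servo_tool --commands '[{"x": 2, "y": -3.9, "z": 0, "spin": 0}, {"x": 3, "y": -3.9, "z": 0, "spin": 0}, {"x": 3, "y": -3.9, "z": 0, "spin": 0}, {"x": 3, "y": -3.9, "z": 0, "spin": 0}, {"x": 3, "y": -3.9, "z": 0, "spin": 0}]'

```text
clock: 2.12
eef_pos: [526.2, -150.3, 307.6]
ee_rot: [3.141, 0.0, 0.044]
ft_force: [-0.3, -0.1, -0.7]
finger_gap: 0.6
finger_force: 0.0
```

Run:
```python
from h import *
to(626,-144,290,2.5)
c=arm.get_calibration("wrist"); im=arm.get_image("wrist"); save("w2",im)
print(proj(c,(626,-144,225)), proj(c,(626,-144,63)))
for b in blobs(im,(0,150,60),(6,255,255),(0,0,560,420),30): print(b,onz(c,b[1],225))
```

```text
t 2.12 pos [ 526.2 -150.3  307.6] yaw 2.5 rp [3.141 0.   ] F [-0.3 -0.1 -0.7] gap 0.6 ff 0.0
shift cm [10.   -0.19  1.76] spin 0.0
[277.97174505  62.50914759] [278.88250545  76.14698572]
(np.int32(2801), array([273.3,  59.5]), array([244,  29,  59,  62], dtype=int32)) [ 627.44480095 -141.33622162  225.        ]
```

View pics/w2.png

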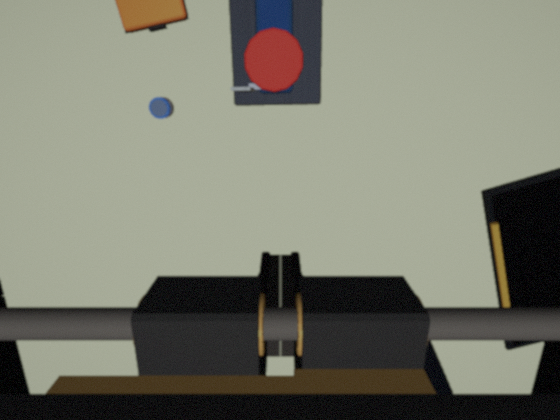

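Wrist view: knob centred at (273,60), base front corners at (236,104)/(320,104), spare at (160,107), card at (150,12). Moving above the knob.

Request:
servo_tool --commands '[{"x": 4, "y": -0.3, "z": 0, "spin": 0}, {"x": 8, "y": -0.6, "z": 1, "spin": 0}, {"x": 10, "y": -0.8, "z": 2.5, "spin": 0}, {"x": 10, "y": -0.8, "z": 4, "spin": 0}, {"x": 10, "y": -0.8, "z": 5, "spin": 0}]'

```text
clock: 2.8
eef_pos: [625.3, -137.1, 256.6]
ee_rot: [3.141, 0.001, 0.045]
ft_force: [-0.2, 0.5, 0.7]
finger_gap: 0.6
finger_force: 0.0
```

Run:
```python
from h import *
to(626.5,-142.5,225,2.5)
```

```text
t 2.8 pos [ 625.3 -137.1  256.6] yaw 2.6 rp [3.141e+00 1.000e-03] F [-0.2  0.5  0.7] gap 0.6 ff 0.0
shift cm [0.1  0.54 3.16] spin 0.1
```

Request:
servo_tool --commands '[{"x": 0.1, "y": 0.5, "z": 0, "spin": 0}, {"x": 0.1, "y": 0.5, "z": 0.5, "spin": 0}, {"x": 0.1, "y": 0.5, "z": 1.2, "spin": 0}, {"x": 0.1, "y": 0.5, "z": 2, "spin": 0}, {"x": 0.1, "y": 0.5, "z": 2.7, "spin": 0}]'

```text
clock: 3.42
eef_pos: [627.6, -141.9, 230.4]
ee_rot: [3.141, -0.001, 0.045]
ft_force: [-0.9, -2.3, 3.5]
finger_gap: 0.4
finger_force: 1.7
```

Request:
servo_tool --commands '[{"x": 0, "y": 0, "z": 0.1, "spin": 0}, {"x": 0, "y": 0, "z": 0.2, "spin": 0}, {"x": 0, "y": 0, "z": 0.25, "spin": 0}, {"x": 0, "y": 0, "z": 0.3, "spin": 0}, {"x": 0, "y": 0, "z": 0.3, "spin": 0}]'

```text
clock: 4.05
eef_pos: [627.4, -141.7, 227.6]
ee_rot: [3.141, -0.0, 0.046]
ft_force: [-0.7, -2.6, 4.1]
finger_gap: 0.5
finger_force: 1.8
```

Request:
servo_tool --commands '[{"x": 0, "y": 0, "z": 0.05, "spin": 0}, {"x": 0, "y": 0, "z": 0.1, "spin": 0}, {"x": 0, "y": 0, "z": 0.15, "spin": 0}, {"x": 0, "y": 0, "z": 0.2, "spin": 0}, {"x": 0, "y": 0, "z": 0.2, "spin": 0}]'

```text
clock: 4.68
eef_pos: [627.4, -141.5, 225.6]
ee_rot: [3.141, -0.0, 0.046]
ft_force: [-0.0, -2.8, 3.4]
finger_gap: 0.4
finger_force: 1.9
```

Request:
servo_tool --commands '[{"x": 0, "y": 0, "z": 0.05, "spin": 0}, {"x": 0, "y": 0, "z": 0.1, "spin": 0}, {"x": 0, "y": 0, "z": 0.1, "spin": 0}, {"x": 0, "y": 0, "z": 0.1, "spin": 0}, {"x": 0, "y": 0, "z": 0.1, "spin": 0}]'

```text
clock: 5.3
eef_pos: [627.5, -141.6, 225.5]
ee_rot: [3.141, -0.001, 0.046]
ft_force: [-2.9, -2.4, 9.7]
finger_gap: 0.7
finger_force: 4.9
```

Foot is on the lens cell (force jumped to 9.7 N and the motion stopped). Holding, then releasing.

Request:
servo_tool --commands '[{"x": 0, "y": 0, "z": 0, "spin": 0}, {"x": 0, "y": 0, "z": 0, "spin": 0}, {"x": 0, "y": 0, "z": 0, "spin": 0}, {"x": 0, "y": 0, "z": 0, "spin": 0}, {"x": 0, "y": 0, "z": 0, "spin": 0}]'

```text
clock: 5.92
eef_pos: [627.5, -141.6, 225.5]
ee_rot: [3.141, -0.001, 0.046]
ft_force: [-2.1, -1.7, 9.8]
finger_gap: 0.3
finger_force: 4.9
```

Request:
servo_tool --commands '[{"x": 0, "y": 0, "z": 0, "spin": 0}, {"x": 0, "y": 0, "z": 0, "spin": 0}, {"x": 0, "y": 0, "z": 0, "spin": 0}, {"x": 0, "y": 0, "z": 0, "spin": 0}, {"x": 0, "y": 0, "z": 0, "spin": 0}]'

```text
clock: 6.55
eef_pos: [627.5, -141.6, 225.5]
ee_rot: [3.141, -0.001, 0.046]
ft_force: [-2.4, -2.3, 9.1]
finger_gap: 0.6
finger_force: 4.9
```

Request:
servo_tool --commands '[{"x": 0, "y": 0, "z": -0.6, "spin": 0}, {"x": 0, "y": 0, "z": -1.4, "spin": 0}, {"x": 0, "y": 0, "z": -2.4, "spin": 0}, {"x": 0, "y": 0, "z": -4, "spin": 0}, {"x": 0, "y": 0, "z": -6, "spin": 0}]'

```text
clock: 7.18
eef_pos: [627.2, -141.0, 285.3]
ee_rot: [-3.141, 0.001, 0.046]
ft_force: [0.2, 1.2, 0.2]
finger_gap: 0.2
finger_force: 0.0
```

Run:
```python
from h import *
to(519,250,290,-15)
s=arm.get_image("scene"); c=arm.get_calibration("scene"); save("s2",s,(110,150,390,330),2.8)
for b in blobs(s,(0,150,90),(6,255,255),(130,170,200,230)): print("red",b)
```

```text
t 7.17 pos [ 627.2 -141.   285.3] yaw 2.7 rp [-3.141e+00  1.000e-03] F [0.2 1.2 0.2] gap 0.2 ff 0.0
shift cm [ -9.   -39.56  -0.47] spin 17.7
red (np.int32(95), array([157. , 193.8]), array([150, 190,  15,   9], dtype=int32))
```

View pics/s2.png

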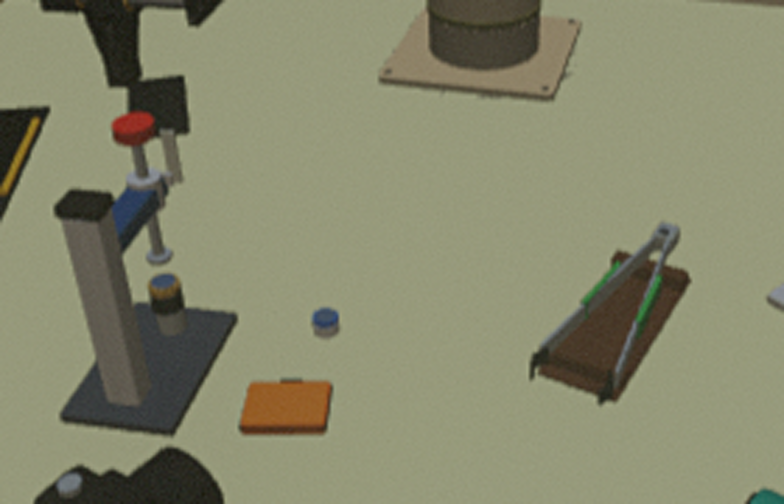

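Knob back up at the same pixel as at the start, lens cell still standing on the anvil at crop (166,298). Now to the tongs, opening the gripper on the way.

Request:
servo_tool --commands '[{"x": -2, "y": -4.5, "z": 0, "spin": 3}, {"x": -4, "y": -9.5, "z": 0, "spin": 7}, {"x": -6, "y": -14.5, "z": 0, "spin": 11}, {"x": -8, "y": -19.5, "z": 0, "spin": 15}, {"x": -10, "y": -24.5, "z": 0, "spin": 17.7}]' --hand 1

```text
clock: 7.85
eef_pos: [515.2, 100.5, 284.8]
ee_rot: [-3.141, -0.0, -0.265]
ft_force: [1.6, 0.1, 0.1]
finger_gap: 42.5
finger_force: 0.0
```

Run:
```python
from h import *
to(440,271,285,-15)
```

```text
t 7.85 pos [515.2 100.5 284.8] yaw -15.2 rp [-3.141 -0.   ] F [1.6 0.1 0.1] gap 42.5 ff 0.0
shift cm [-11.72 -14.49  -0.02] spin -0.2
```

Request:
servo_tool --commands '[{"x": -4, "y": -4, "z": 0, "spin": 0}, {"x": -8, "y": -8, "z": 0, "spin": 0}, {"x": -10.5, "y": -12, "z": 0, "spin": 0}, {"x": -11.5, "y": -14.3, "z": 0, "spin": 0}, {"x": -11.5, "y": -14.3, "z": 0, "spin": 0}]'

```text
clock: 8.48
eef_pos: [441.2, 268.9, 284.7]
ee_rot: [-3.141, 0.001, -0.259]
ft_force: [0.2, -0.7, 0.1]
finger_gap: 85.5
finger_force: 0.0
```

Run:
```python
from h import *
to(440,271,285,-15)
c=arm.get_calibration("wrist"); im=arm.get_image("wrist"); save("w3",im)
for b in blobs(im,(45,90,40),(85,255,255),(0,0,560,420),60):
    print(b,onz(c,b[1],33));
```

```text
t 8.47 pos [441.2 268.9 284.7] yaw -14.8 rp [-3.141e+00  1.000e-03] F [ 0.2 -0.7  0.1] gap 85.5 ff 0.0
shift cm [-0.17 -0.18 -0.03] spin 0.2
(np.int32(442), array([252.2,  94.5]), array([246,  60,  13,  73], dtype=int32)) [528.41725917 275.83877191  33.        ]
(np.int32(434), array([299.2,  95.1]), array([293,  60,  13,  73], dtype=int32)) [515.5853543  229.84053255  33.        ]
```

View pics/w3.png

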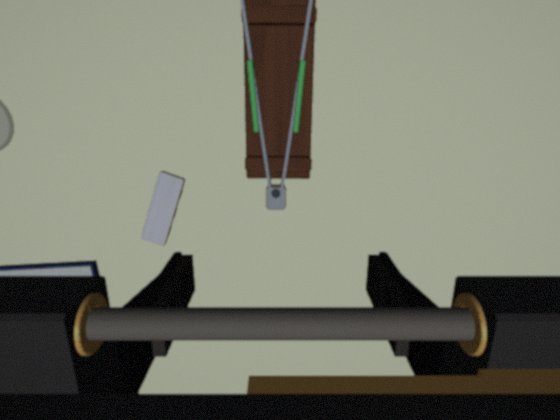

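Wrist view: plates at (252,94)/(299,95), pivot (276,197), hub (163,207), clear of the fingers. Grip point ≈ (521.5,251.5), yaw −15.6°.

Request:
servo_tool --commands '[{"x": 4, "y": -0.2, "z": 1, "spin": 0.8}, {"x": 7, "y": -0.4, "z": 5, "spin": 0.8}, {"x": 8.2, "y": -0.4, "z": 10, "spin": 0.8}, {"x": 8.2, "y": -0.4, "z": 14, "spin": 0.8}, {"x": 8.2, "y": -0.4, "z": 17, "spin": 0.8}]'

```text
clock: 9.15
eef_pos: [522.7, 247.0, 112.4]
ee_rot: [3.14, 0.001, -0.279]
ft_force: [-0.2, -0.2, 0.1]
finger_gap: 87.3
finger_force: 0.0
```

Run:
```python
from h import *
to(521.5,251.5,39,-15.6)
```

```text
t 9.15 pos [522.7 247.  112.4] yaw -16.0 rp [3.14e+00 1.00e-03] F [-0.2 -0.2  0.1] gap 87.3 ff 0.0
shift cm [-0.24 -0.4   7.34] spin -0.4
```

Request:
servo_tool --commands '[{"x": -0.2, "y": -0.4, "z": 1, "spin": -0.4}, {"x": -0.2, "y": -0.4, "z": 3, "spin": -0.4}, {"x": -0.2, "y": -0.4, "z": 5, "spin": -0.4}, {"x": -0.2, "y": -0.4, "z": 6.8, "spin": -0.4}, {"x": -0.2, "y": -0.4, "z": 7.3, "spin": -0.4}]'

```text
clock: 9.78
eef_pos: [521.7, 253.2, 41.0]
ee_rot: [3.141, 0.0, -0.27]
ft_force: [0.1, -0.5, -0.2]
finger_gap: 87.1
finger_force: 0.0
```

Request:
servo_tool --commands '[{"x": 0, "y": 0, "z": 0, "spin": 0}, {"x": 0, "y": 0, "z": 0, "spin": 0}, {"x": 0, "y": 0, "z": 0, "spin": 0}, {"x": 0, "y": 0, "z": 0, "spin": 0}, {"x": 0, "y": 0, "z": 0, "spin": 0}]' --hand 0.53 --grip_force 20

```text
clock: 10.4
eef_pos: [522.1, 253.4, 41.8]
ee_rot: [-3.142, -0.0, -0.27]
ft_force: [-0.1, -0.7, 2.1]
finger_gap: 49.0
finger_force: 6.2
```

Run:
```python
from h import *
to(521.5,251.5,39,-15.6)
c=arm.get_calibration("wrist"); im=arm.get_image("wrist"); save("w4",im)
print(blobs(im,(45,90,40),(85,255,255),(0,0,560,420),60))
```

```text
t 10.4 pos [522.1 253.4  41.8] yaw -15.5 rp [-3.142 -0.   ] F [-0.1 -0.7  2.1] gap 49.0 ff 6.2
shift cm [-0.01  0.2   0.28] spin 0.1
[(np.int32(1221), array([227.2, 264.6]), array([217, 218,  22,  90], dtype=int32)), (np.int32(1227), array([332.9, 264.4]), array([322, 218,  22,  91], dtype=int32)), (np.int32(331), array([238.4, 353.6]), array([231, 340,  15,  28], dtype=int32)), (np.int32(333), array([322.9, 353.5]), array([316, 340,  15,  28], dtype=int32))]
```

View pics/w4.png

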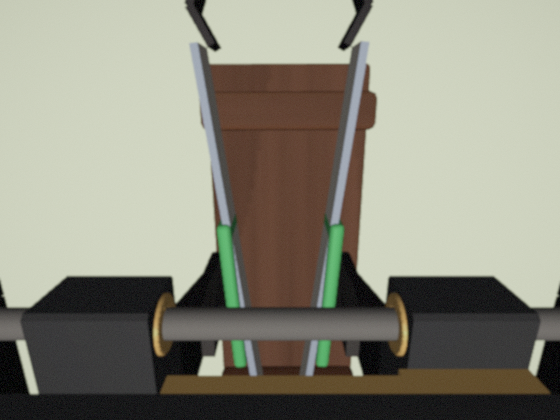

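Tongs held: plates between fingers, gap 49 mm, 6.2 N, tips open at (203,25)/(357,25). Lifting.

Request:
servo_tool --commands '[{"x": 0, "y": 0, "z": -0.4, "spin": 0}, {"x": 0, "y": 0, "z": -1, "spin": 0}, {"x": 0, "y": 0, "z": -2, "spin": 0}, {"x": 0, "y": 0, "z": -3, "spin": 0}, {"x": 0, "y": 0, "z": -4, "spin": 0}]'

```text
clock: 11.08
eef_pos: [522.0, 253.6, 82.5]
ee_rot: [-3.141, -0.0, -0.27]
ft_force: [0.4, 0.2, -1.0]
finger_gap: 46.5
finger_force: 5.5
```

Run:
```python
from h import *
to(522,253,150,-15.6)
c=arm.get_calibration("wrist"); im=arm.get_image("wrist")
print(blobs(im,(45,90,40),(85,255,255),(0,0,560,420),60))
o=arm.observe(); w=o["ee_rot"][2]; p=o["eef_pos"]
for d in (100,115,128): print(d,proj(c,p+[d*np.cos(w),d*np.sin(w),-6]))
s=arm.get_image("scene"); 
v=np.vstack([cv2.resize(im[0:300],(560,300)),cv2.resize(s[200:300,270:390],(560,280*560//336))[:300]])
save("m5",v[:600])
```

```text
t 11.07 pos [522.  253.6  82.5] yaw -15.5 rp [-3.141 -0.   ] F [ 0.4  0.2 -1. ] gap 46.5 ff 5.5
shift cm [ 0.02  0.06 -6.75] spin 0.1
[(np.int32(1217), array([329.5, 264.6]), array([320, 217,  20,  92], dtype=int32)), (np.int32(1161), array([230.9, 266. ]), array([222, 218,  20,  91], dtype=int32)), (np.int32(287), array([240.5, 352. ]), array([233, 340,  15,  26], dtype=int32)), (np.int32(277), array([321. , 351.7]), array([315, 340,  14,  25], dtype=int32))]
100 [279.88004954  42.3344504 ]
115 [279.82864227  -5.67686592]
128 [279.78094461 -50.2236346 ]
```

View pics/m5.png

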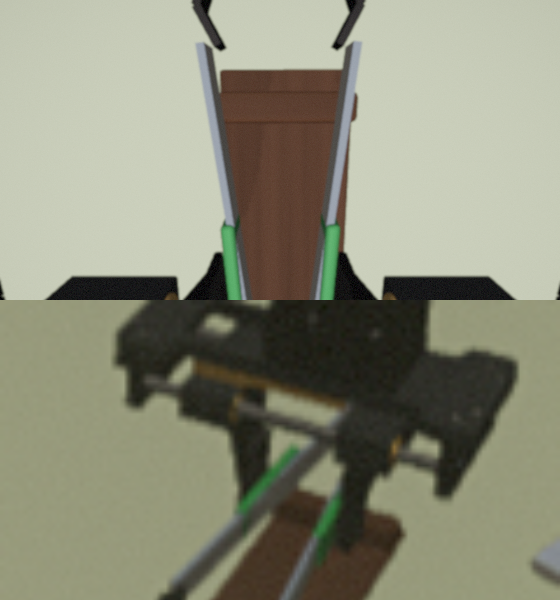

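Lifted without slip: tips symmetric, V centre about 112 mm ahead of the TCP. Travelling to the front of the gauge.

Request:
servo_tool --commands '[{"x": 0, "y": 2, "z": -2, "spin": -1}, {"x": 0.3, "y": 5.5, "z": -2.7, "spin": -4}, {"x": 0.7, "y": 10, "z": -2.7, "spin": -7}, {"x": 1.2, "y": 15, "z": -2.7, "spin": -10}, {"x": 1.5, "y": 20, "z": -2.7, "spin": -13}]'

```text
clock: 11.8
eef_pos: [482.5, 55.2, 108.5]
ee_rot: [3.141, -0.0, -0.042]
ft_force: [1.6, -0.7, -1.5]
finger_gap: 46.5
finger_force: 5.5
```

Run:
```python
from h import *
to(440,-152,110,3)
ct=arm.get_calibration("top");cs=arm.get_calibration("scene");
print(onz(ct,(373.6,187.8),63),onz(cs,(168.9,250.5),63))
print("plate",[onz(ct,(200+u/3.6,130+v/3.6),12).round(0) for u,v in((540,78),(550,256),(670,249))])
```

```text
t 11.8 pos [482.5  55.2 108.5] yaw -2.4 rp [ 3.141 -0.   ] F [ 1.6 -0.7 -1.5] gap 46.5 ff 5.5
shift cm [-3.39 20.87 -0.15] spin -5.4
[ 626.76142354 -146.50033965   63.        ] [ 630.0693148  -138.72291673   63.        ]
plate [array([742., -90.,  12.]), array([595., -97.,  12.]), array([ 602., -194.,   12.])]
```

Request:
servo_tool --commands '[{"x": -1, "y": 4.5, "z": 0, "spin": -1.5}, {"x": -2, "y": 9.5, "z": 0, "spin": -3}, {"x": -2.8, "y": 14.5, "z": 0, "spin": -4.5}, {"x": -3.3, "y": 19, "z": 0, "spin": -5.4}, {"x": -3.3, "y": 20.9, "z": 0, "spin": -5.4}]'

```text
clock: 12.42
eef_pos: [440.0, -153.4, 108.5]
ee_rot: [3.141, 0.0, 0.048]
ft_force: [0.8, 0.9, -0.8]
finger_gap: 46.0
finger_force: 5.5
```

Run:
```python
from h import *
to(441,-152.8,58.5,3)
```

```text
t 12.43 pos [ 440.  -153.4  108.5] yaw 2.7 rp [3.141 0.   ] F [ 0.8  0.9 -0.8] gap 46.0 ff 5.5
shift cm [ 0.1  -0.05  5.  ] spin -0.3
```

Request:
servo_tool --commands '[{"x": 0, "y": 0, "z": 1, "spin": 0}, {"x": 0.1, "y": 0, "z": 2.5, "spin": 0}, {"x": 0.1, "y": 0, "z": 4, "spin": 0}, {"x": 0.1, "y": 0, "z": 5, "spin": 0}, {"x": 0.1, "y": 0, "z": 5, "spin": 0}]'

```text
clock: 13.05
eef_pos: [441.4, -149.9, 57.5]
ee_rot: [-3.141, 0.002, 0.052]
ft_force: [0.2, -0.3, 0.1]
finger_gap: 46.2
finger_force: 5.5
```

Request:
servo_tool --commands '[{"x": 0.8, "y": 0, "z": 0, "spin": 0}, {"x": 1.8, "y": 0, "z": 0, "spin": 0}, {"x": 2.8, "y": 0, "z": 0, "spin": 0}, {"x": 3.6, "y": 0, "z": 0, "spin": 0}, {"x": 4, "y": 0, "z": 0, "spin": 0}]'

```text
clock: 13.68
eef_pos: [482.5, -148.4, 58.5]
ee_rot: [-3.141, -0.0, 0.051]
ft_force: [-0.9, 0.2, -0.3]
finger_gap: 46.5
finger_force: 5.5
```

Request:
servo_tool --commands '[{"x": 0.6, "y": 0, "z": 0, "spin": 0}, {"x": 1.4, "y": 0, "z": 0, "spin": 0}, {"x": 2.2, "y": 0, "z": 0, "spin": 0}, {"x": 2.8, "y": 0, "z": 0, "spin": 0}, {"x": 3, "y": 0, "z": 0, "spin": 0}]'

```text
clock: 14.3
eef_pos: [512.2, -146.9, 58.5]
ee_rot: [-3.142, -0.0, 0.051]
ft_force: [0.6, -0.2, -0.2]
finger_gap: 46.4
finger_force: 5.5
```

Run:
```python
from h import *
to(516.2,-148.9,58.5,3)
im=arm.get_image("wrist"); s=arm.get_image("scene"); t=arm.get_image("top")
r=lambda a:cv2.resize(a,(390,290),interpolation=cv2.INTER_CUBIC)
save("m6",np.vstack([np.hstack([r(im),r(im[0:145,180:375])]),np.hstack([r(s[215:290,130:231]),r(t[160:235,320:421])])]))
```

```text
t 14.3 pos [ 512.2 -146.9   58.5] yaw 2.9 rp [-3.142 -0.   ] F [ 0.6 -0.2 -0.2] gap 46.4 ff 5.5
shift cm [0.38 0.22 0.  ] spin -0.1
```

View pics/m6.png

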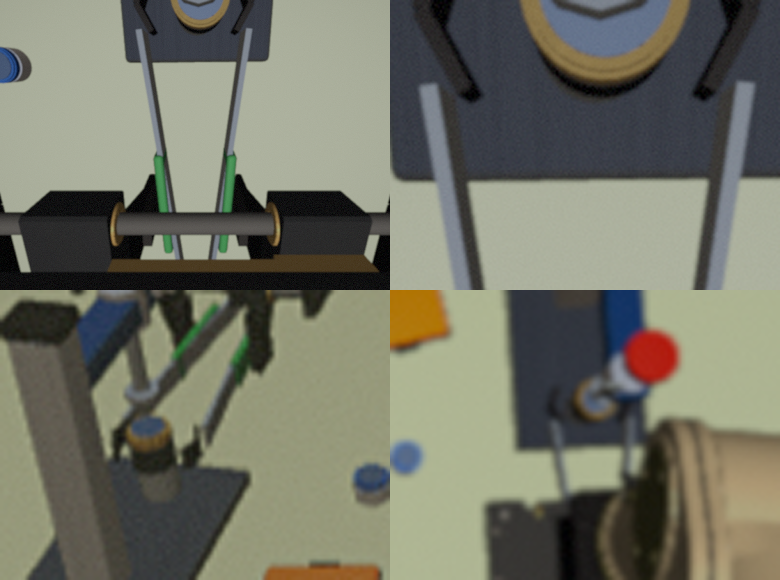

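Wrist view: lens rim centred about 2.5 mm right of the tips' midline and about 4 mm ahead of the V centres, matching the computed correction (0.4, 0.25 cm); tips are level with the lens body in the scene view. Correct, then squeeze gently.

Request:
servo_tool --commands '[{"x": 0.1, "y": 0.1, "z": 0, "spin": 0}, {"x": 0.3, "y": 0.2, "z": 0, "spin": 0}, {"x": 0.4, "y": 0.25, "z": 0, "spin": 0}, {"x": 0.4, "y": 0.25, "z": 0, "spin": 0}, {"x": 0.4, "y": 0.25, "z": 0, "spin": 0}]'

```text
clock: 15.08
eef_pos: [515.9, -149.3, 58.5]
ee_rot: [3.142, 0.0, 0.051]
ft_force: [0.3, 0.8, -0.4]
finger_gap: 46.1
finger_force: 5.5
```

Request:
servo_tool --commands '[{"x": 0, "y": 0, "z": 0, "spin": 0}, {"x": 0, "y": 0, "z": 0, "spin": 0}, {"x": 0, "y": 0, "z": 0, "spin": 0}, {"x": 0, "y": 0, "z": 0, "spin": 0}, {"x": 0, "y": 0, "z": 0, "spin": 0}]' --hand 0.43 --grip_force 22

```text
clock: 15.7
eef_pos: [516.0, -149.3, 58.6]
ee_rot: [3.141, -0.0, 0.051]
ft_force: [-0.1, -0.1, -0.7]
finger_gap: 37.8
finger_force: 6.6
```

Request:
servo_tool --commands '[{"x": 0, "y": 0, "z": 0, "spin": 0}, {"x": 0, "y": 0, "z": 0, "spin": 0}, {"x": 0, "y": 0, "z": 0, "spin": 0}, {"x": 0, "y": 0, "z": 0, "spin": 0}, {"x": 0, "y": 0, "z": 0, "spin": 0}]' --hand 0.2 --grip_force 22

```text
clock: 16.32
eef_pos: [516.0, -149.3, 58.6]
ee_rot: [3.141, -0.0, 0.051]
ft_force: [-0.4, 0.0, -1.0]
finger_gap: 35.9
finger_force: 22.0
```

Run:
```python
from h import *
im=arm.get_image("wrist"); c=arm.get_calibration("wrist")
to(516,-149,58,3)
for b in blobs(im,(10,90,60),(28,255,255),(200,0,360,120),40): print("brass",b)
for b in blobs(im,(45,90,40),(85,255,255),(0,0,560,420),60): print("green",b)
hsv=cv2.cvtColor(im,cv2.COLOR_RGB2HSV)
for y in range(0,72,4): print(y,"".join("#" if v<38 else("B" if 8<=h<=28 and s>90 else("+" if v>110 else ".")) for h,s,v in hsv[y,200:360:2]))
o=arm.observe(); w=o["ee_rot"][2]; p=o["eef_pos"]
for d in (98,112,115): print(d,proj(c,p+[d*np.cos(w),d*np.sin(w),4.5]))
```

```text
t 16.38 pos [ 516.  -149.3   58.6] yaw 2.9 rp [ 3.142 -0.   ] F [ 0.9 -0.  -0.7] gap 35.1 ff 22.0
shift cm [ 0.   -0.03  0.06] spin -0.1
brass (np.int32(1339), array([278.4,  30.7]), array([234,   0,  88,  53], dtype=int32))
green (np.int32(1145), array([315.3, 266.5]), array([308, 221,  16,  88], dtype=int32))
green (np.int32(1139), array([244. , 266.3]), array([236, 222,  17,  87], dtype=int32))
green (np.int32(278), array([248.3, 352.5]), array([243, 340,  12,  27], dtype=int32))
green (np.int32(276), array([312.3, 352.3]), array([307, 340,  12,  26], dtype=int32))
0 ................#BB.+++++++++++++++++++++++++++++++++++.BBBBB##.................
4 ................#BBBB.+++++++++++++++++++++++++++++++..++BBBB##.................
8 ................##BBBB..+++++++++++++++++++++++++++..+++BBBBB#..................
12 .................#BBBBB+..+++++++++++++++++++++++..+++++BBBB.#..................
16 ..................BBBBB+++...+++++++++++++++++...++++++BBBBB....................
20 ...................BBBBB+++++.......+++.......+++++++++BBBB.....................
24 ....................B
[... 378 characters left out ...]
.................
44 ............+++++......##..BBBBBBBBBBBBBBBBBBBBBBBBB#.##......+++++.............
48 ............+++++.....####..##BBBBBBBBBBBBBBBBBBB##..####.....+++++.............
52 ............+++++..............###.BBBBBBBB.####..............+++++.............
56 .............++++..................#########..................+++++.............
60 .............++++.............................................++++..............
64 .............++++.............................................++++..............
68 .............+++++............................................++++..............
98 [282.24176037  47.29387843]
112 [282.27916766  -0.30910897]
115 [282.28754122 -10.96495475]
```

Rim centred between the tips and in the V centres to within 1 mm. Tighten slightly, lift 1.2 cm, then withdraw.

Request:
servo_tool --commands '[{"x": 0, "y": 0, "z": 0, "spin": 0}, {"x": 0, "y": 0, "z": -0.2, "spin": 0}, {"x": 0, "y": 0, "z": -0.5, "spin": 0}, {"x": 0, "y": 0, "z": -0.9, "spin": 0}, {"x": 0, "y": 0, "z": -1.2, "spin": 0}]' --hand 0.2 --grip_force 26

```text
clock: 17.0
eef_pos: [516.1, -149.3, 71.0]
ee_rot: [3.141, -0.0, 0.051]
ft_force: [0.2, -0.5, -2.0]
finger_gap: 35.6
finger_force: 26.0
```

Request:
servo_tool --commands '[{"x": -0.5, "y": 0, "z": 0, "spin": 0}, {"x": -1.5, "y": 0, "z": 0, "spin": 0}, {"x": -3, "y": 0.1, "z": 0, "spin": 0}, {"x": -5, "y": 0.1, "z": 0, "spin": 0}, {"x": -7, "y": 0.2, "z": 0, "spin": 0}]'

```text
clock: 17.62
eef_pos: [444.5, -155.0, 70.4]
ee_rot: [3.141, 0.001, 0.051]
ft_force: [0.9, 0.3, -0.5]
finger_gap: 35.2
finger_force: 26.0
```

Request:
servo_tool --commands '[{"x": -1.5, "y": 0, "z": 0, "spin": 0}, {"x": -2.5, "y": 0, "z": -1, "spin": 0}, {"x": -3, "y": 0, "z": -3, "spin": 0}, {"x": -3, "y": 0, "z": -5.5, "spin": 0}, {"x": -3, "y": 0, "z": -8, "spin": 0}]'

```text
clock: 18.25
eef_pos: [416.2, -156.3, 152.1]
ee_rot: [3.141, -0.001, 0.051]
ft_force: [-0.3, -0.1, -0.1]
finger_gap: 35.6
finger_force: 26.0
```

Request:
servo_tool --commands '[{"x": 0, "y": 0, "z": -2, "spin": 0}, {"x": 0, "y": 0, "z": -4.5, "spin": 0}, {"x": 0, "y": 0, "z": -7, "spin": 0}, {"x": 0, "y": 0, "z": -8.5, "spin": 0}, {"x": 0, "y": 0, "z": -9, "spin": 0}]'

```text
clock: 18.88
eef_pos: [416.4, -156.4, 241.4]
ee_rot: [3.141, -0.001, 0.051]
ft_force: [0.2, -0.2, -3.1]
finger_gap: 35.3
finger_force: 26.0
```

Run:
```python
from h import *
to(420,-150,230,3)
im=arm.get_image("wrist"); c=arm.get_calibration("wrist")
for b in blobs(im,(10,90,60),(28,255,255),(200,0,360,120),40): print("brass",b)
for b in blobs(im,(45,90,40),(85,255,255),(0,0,560,420),60): print("green",b)
for n,lo,hi in(("red",(0,150,90),(6,255,255)),("orange",(8,180,150),(20,255,255)),("blue",(100,90,60),(125,255,255))):
    print(n,[b for b in blobs(arm.get_image("scene"),lo,hi,(130,170,250,310),15)])
```

```text
t 18.88 pos [ 416.4 -156.4  241.4] yaw 2.9 rp [ 3.141e+00 -1.000e-03] F [ 0.2 -0.2 -3.1] gap 35.3 ff 26.0
shift cm [ 0.39 -0.62  1.14] spin -0.1
brass (np.int32(1343), array([277.5,  30. ]), array([235,   0,  87,  53], dtype=int32))
green (np.int32(1150), array([315.3, 266.1]), array([308, 221,  16,  88], dtype=int32))
green (np.int32(1143), array([244. , 266.4]), array([236, 222,  17,  87], dtype=int32))
green (np.int32(282), array([248.3, 352.4]), array([243, 340,  12,  26], dtype=int32))
green (np.int32(281), array([312.3, 352.2]), array([307, 340,  12,  26], dtype=int32))
red [(np.int32(93), array([157.1, 193.6]), array([150, 190,  15,   8], dtype=int32))]
orange []
blue [(np.int32(114), array([155.4, 223.8]), array([150, 218,  15,  16], dtype=int32)), (np.int32(25), array([225.9, 263.7]), array([222, 261,   9,   6], dtype=int32))]
```

The lens is held unchanged (rim at the same pixels), about 23 cm up. Settle, then hand in.

Request:
servo_tool --commands '[{"x": 0, "y": 0, "z": 0, "spin": 0}, {"x": 0, "y": 0, "z": 0, "spin": 0}, {"x": 0, "y": 0, "z": 0, "spin": 0}, {"x": 0, "y": 0, "z": 0, "spin": 0}, {"x": 0, "y": 0, "z": 0, "spin": 0}]'

```text
clock: 19.7
eef_pos: [416.3, -156.4, 240.6]
ee_rot: [3.142, -0.0, 0.051]
ft_force: [-0.4, 0.9, -0.2]
finger_gap: 35.2
finger_force: 26.0
```

```bash
python3 -c "
from plant import arm
print(arm.hand_in())"
```

```text
the job is handed in; nothing more can be done
None
```

I pressed the gauge onto the lens cell, held it there for over a second and let it spring back, then took the cell off with the tongs and handed in at about 20 s with it held upright about 23 cm above the desk; no verdict came back.

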